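# Dial the code and draw the combination bolt of a parts chest

## Robot

A 6-joint arm with a two-finger parallel gripper is mounted at the origin on the work surface. World frame = base frame: x ahead of the robot, y to its left, z up, the work surface at z = 0. Lengths are in m, angles in rad, forces in N, time in s.
With the tool pointing down it reaches from about 0.35 to 0.975 m from the base axis. Payload 4.9 kg.
Tool frame: the origin (TCP) lies midway between the tips of the shut fingers; the grasp point (between the pads) lies 19 mm behind it; x points along the fingers, z is the direction in which the jaws open and shut, and the axes are right-handed (so a half turn about x gives the same grasp; the last joint's range is limited). The gripper opens to 85 mm and grips with 20 to 120 N. Pads are 22 mm wide; open, the fingers measure 114 mm over their backs; the gripper's body (76 mm by 85 mm) begins 54 mm behind the grasp point. The pads swing forward as they close: fully open they stand 13 mm farther back than shut.
Start: joints at [-1.307, 0.053, 1.613, -0, 1.476, -0.119], TCP at [0.233, -0.58, 0.231] pointing down, gripper open.
Joint ranges: [-3.01, 3.01], [-1.01, 2.22], [0.06, 2.58], [-1.02, 4.17], [0.09, 2.62], [-3.14, 3.14]. Speed limits (rad/s): [2.57, 2.57, 3.14, 3.14, 3.14, 3.14].

## Interface

Orientations are given as a unit quaternion [w, x, y, z].
In Python, from plant import state, cams, workorder, nets gives the robot as it stands.
- The arm moves only by the tool play_rows, never from a script. Its argument "motion" is a list of rows, each a list of 3 entries, a list of its own where there are three numbers: the closure, from -1 (fully open) to 1 (shut), then the shift along the world's x, y, z in m, then the turn about the world's z in rad. A call has 1 to 5 rows; each row is the pose to reach, as a shift and turn from the pose commanded when the call began; what a row does not reach only later rows make up. A row lasts 1/10 s, in which the tool goes at most 50 mm and 8.59 degrees, less where a joint would pass 70% of its speed; a pose out of reach is approached as far as the arm can. A call with a gripper value outside its range is refused whole. The fingers move at their own pace and stop on an object; the grip force is fixed at half the most. Time passes only in rows, so rows that repeat a pose let the fingers close. It gives the time, the measured TCP pose, the force and the opening at its end, in the units of the state.
- state(): the state, without advancing time (a new reading comes with each control period).
- cams.grab_frame(name): name is "scene" or "top" or "wrist"; returns (picture, depth): 400x640x3 uint8, red, green, blue; 400x640 float32, m along the optical axis (not along the pixel's ray), 0 where there is no reading.
- cams.camera_info(name): a dict with "K" (3x3 intrinsics, pixels), "rvec" (rotation vector, rad) and "tvec" (3), from world to camera coordinates, as OpenCV has them. Camera axes: x right, y down, z forward; pixel columns grow to the right and rows downward; lengths in m; the calibration is good to about 2 mm. The wrist camera is an equidistant fisheye: a pixel r from the principal point sees the ray r / f radians off the axis. A picture is of the moment at which its call begins: read the wrist's pose just before it. camera_info takes no time and is no camera call; for the wrist camera it gives the pose at the moment of the call.
- workorder.job_done(): hands the job in, once; it reports no verdict.
Trained networks look in the newest picture that a camera, given by its name, has taken for a name from the list of things; names that differ only in an ending like _2 or _b are one class to them, and where a whole thing is asked for, a point or a joint stands for the part that bears it (a point fixed in the world has none). Each returns a list of dicts, best first, with "score" (0 to 1); they miss things now and then, are a little off and sometimes report something else, mostly with a low value. They report only what shows in the picture. A call takes as long as a camera call.
- nets.recognise(camera, target): "at" ([x, y, z] in m, in world coordinates, good to about 4 mm: the middle of the surface that is visible of it).
- nets.landmark_of(camera, target): "at" ([x, y, z] in m, in world coordinates, good to about 4 mm: a listed point, or the origin of a listed thing).
The state is a dict: "time": time; "joint_pos": joint angles; "joint_vel": joint speeds; "joint_efforts": joint torques, N m; "tool_pos": TCP position; "tool_rot": TCP orientation; "contact_force": force on the tool from outside, world axes, zero at the start; "ft_torque": the same for the moment, N m; "gripper_width": opening from 0.0 (shut) to 1.0 (fully open).
Only numpy, scipy, OpenCV 4.12 (cv2) and the standard library are available. Lean on these libraries where they do the work, as an engineer would, in place of code of your own. Each camera call takes 0.05 s, during which the arm holds its last target.

## Task

Unlock the parts chest: roll the three numbered dials of its combination bolt to 4 - 7 - 2 (left, middle, right, as read from the chest's front), touching them only gently, then draw the bolt fully back to its stop by its red knob and let go. Leave the code standing on the dials, and do not disturb the things standing around.

Things in the scene. Friction and masses are not known exactly. Their poses are not given: they have to be found in the camera images.
- chest: Grey steel chest, fixed, 260 (x) x 500 (y) x 130 mm; origin under its centre, z up. Its front faces its -x, so left is its +y. The top's left half carries the combination bolt: black lock body 50 (x) x 108 (y) mm, 30 mm high on 0 to 12 mm of rubber packing, centred at x -20, y +70 mm. The blue right half is a lid, not to be opened. Until the code is set, over 20 N on lock or chest harms it.
- keep (a point): Top of the steel keep (staple) on the lid, 48 mm high, into which the 12 mm bolt is shot from the right end of the lock body.
- left_foot (a point): Point on the plane of the chest's top straight below the crest of the left dial, 27 mm left (+y) of the lock body's centre. Axes as the chest's. The crest stands 41 mm above it when the packing is thinnest, 53 mm when thickest (not measured, same for all dials: feel for it), and 11 mm out of the lock body. The numeral on the crest, at the red line, is the one set.
- left_turn (a joint): Turn of the left dial, rad: numeral n is set at n x 0.6283, give or take whole turns (6.2832); grows as the crest is rolled to the chest's +x. White wheel, radius 17 mm, 11 mm wide, black numerals 0 to 9, axle along y; turns endlessly, clicks at each numeral (10.7 mm of rim). Rolled by rubbing a fingertip over the crest: some 4 N along the rim, so 9 to 13 N of pressure, touched down slowly.
- mid_foot (a point): Point on the plane of the chest's top straight below the crest of the middle dial, at the lock body's centre. Axes as the chest's. The crest stands 41 mm above it when the packing is thinnest, 53 mm when thickest (not measured, same for all dials: feel for it), and 11 mm out of the lock body. The numeral on the crest, at the red line, is the one set.
- mid_turn (a joint): Turn of the middle dial, rad: numeral n is set at n x 0.6283, give or take whole turns (6.2832); grows as the crest is rolled to the chest's +x. White wheel, radius 17 mm, 11 mm wide, black numerals 0 to 9, axle along y; turns endlessly, clicks at each numeral (10.7 mm of rim). Rolled by rubbing a fingertip over the crest: some 4 N along the rim, so 9 to 13 N of pressure, touched down slowly.
- right_foot (a point): Point on the plane of the chest's top straight below the crest of the right dial, 27 mm right (-y) of the lock body's centre. Axes as the chest's. The crest stands 41 mm above it when the packing is thinnest, 53 mm when thickest (not measured, same for all dials: feel for it), and 11 mm out of the lock body. The numeral on the crest, at the red line, is the one set.
- right_turn (a joint): Turn of the right dial, rad: numeral n is set at n x 0.6283, give or take whole turns (6.2832); grows as the crest is rolled to the chest's +x. White wheel, radius 17 mm, 11 mm wide, black numerals 0 to 9, axle along y; turns endlessly, clicks at each numeral (10.7 mm of rim). Rolled by rubbing a fingertip over the crest: some 4 N along the rim, so 9 to 13 N of pressure, touched down slowly.
- bolt (a joint): Travel of the bolt, m: 0 = shot into the keep, 0.025 = fully drawn (its stop). Slides to the chest's left (+y) with some 3 N of drag, and stays where it is left. With any dial off its code it moves 2 mm and blocks.
- knob_foot (a point): Point on the plane of the chest's top straight below the bolt's pull knob while the bolt is shot, 77 mm left of the lock body's centre. The knob is an upright red cylinder, 16 mm across, 30 mm high, its top 27 mm higher than the dials' crests. It can be pinched from above, or pushed sideways above lock body and dials. Two guide rails beside its stem reach 26 mm below the crests.
- carton: Small cardboard carton with a white band, 100 x 70 x 45 mm, loose on the lid's rear part. Origin under its centre. Leave alone.
- grease_tin: Small yellow tin, 48 mm across, 55 mm high, loose on the fixed half of the chest's top behind the lock. Origin under its centre. Leave alone.
- oil_bottle: White oil bottle with red cap, 68 mm across, 160 mm high, loose on the counter to the right of the chest. Origin under its centre. Leave alone.
- blue_bin: Blue open parts bin, 160 x 100 x 70 mm, loose on the counter to the left of the chest. Origin under its centre. Leave alone.

How it is judged:
By the outcome, as a careful person would: the job done as asked, in the order asked, and still so for the second after the job is handed in, with the robot touching nothing.
It also fails if it takes over 64 s, if anything falls off the work surface, if the arm or the gripper's body presses on something with over 40 N, if the wrist force passes 120 N, or if a joint passes its speed limit or range.

## Working session

There is one attempt and no reset: what is moved stays moved. The work goes in short steps, Python scripts to look and compute and a tool call to move; the robot and the scene stay as the last step left them, time stands still between calls to the robot, and variables do not carry over. Pictures are saved under pics/ and viewed, and the job is handed in when it is done.

Besides the shell and the picture viewer there is one more tool, called after "Request:" by a JSON object that holds its "fn" and its "kwargs", one argument or row to a line. play_rows: Moves the arm, as the interface text tells. Its arguments: {"type":"object","properties":{"motion":{"type":"array","items":{"type":"array"}}},"required":["motion"]}

```bash
ls; mkdir -p pics
python3 - <<'E'
from plant import state, cams, workorder, nets
import cv2, numpy as np
s=state(); print(s)
for n in ["scene","top"]:
    im,d=cams.grab_frame(n); cv2.imwrite(f"pics/{n}0.png",im[:,:,::-1]); np.save(f"{n}_d.npy",d)
    np.save(f"{n}_im.npy",im)
    print(n,cams.camera_info(n))
    for t in ["chest","mid_foot","left_foot","right_foot","knob_foot","keep"]:
        r=nets.landmark_of(n,t); print(t,[(np.round(x["at"],4).tolist(),round(x["score"],2)) for x in r[:2]])
print(state()["time"])
E
```

```text
pics
{'time': 0.0, 'joint_pos': array([-1.30698211e+00,  5.33724853e-02,  1.61433278e+00, -1.81235553e-06,
        1.47602033e+00, -1.18995886e-01]), 'joint_vel': array([-0.0001787 ,  0.00137309, -0.00058003,  0.0009124 , -0.00017026,
        0.00068773]), 'joint_efforts': array([ 1.85369213e-04, -3.93680656e+01, -3.70178175e+01, -1.21476642e-04,
        6.87512904e-03, -7.11038098e-06]), 'tool_pos': array([ 0.23328816, -0.57913305,  0.23003019]), 'tool_rot': array([ 0.58541706,  0.39624222,  0.58655873, -0.39525666]), 'contact_force': array([ 0.33863517,  0.35715404, -0.57871276]), 'ft_torque': array([0.01495028, 0.02574987, 0.01276291]), 'gripper_width': 1.0040980308861267}
scene {'K': array([[369.77497924,   0.        , 315.65441458],
       [  0.        , 369.77497924, 203.88650668],
       [  0.        ,   0.        ,   1.        ]]), 'rvec': array([ 2.29423921,  0.85478226, -0.29884239]), 'tvec': array([-0.45337104, -0.13778008,  1.49984249])}
chest [([0.5602, 0.077, -0.0032], 0.88)]
mid_foot [([0.5302, 0.1434, 0.1299], 0.8)]
left_foot [([0.5201, 0.164, 0.1272], 0.9), ([0.4199, 0.406, 0.0039], 0.66)]
right_foot [([0.5255, 0.1107, 0.1311], 0.6)]
knob_foot [([0.5124, 0.2119, 0.1352], 0.83), ([0.5187, 0.165, 0.1312], 0.65)]
keep [([0.5452, 0.0551, 0.1777], 0.8)]
top {'K': array([[408.4993946 ,   0.        , 316.67921572],
       [  0.        , 408.4993946 , 202.86363248],
       [  0.        ,   0.        ,   1.        ]]), 'rvec': array([ 2.11507283, -2.17927306,  0.10715174]), 'tvec': array([0.09871163, 0.5527438 , 1.3314107 ])}
chest [([0.5597, 0.0729, -0.0005], 0.58)]
mid_foot [([0.5314, 0.1383, 0.1264], 0.96)]
left_foot [([0.5205, 0.1625, 0.1358], 0.96)]
right_foot [([0.5308, 0.1141, 0.1318], 0.86)]
knob_foot [([0.5107, 0.2144, 0.1307], 0.89)]
keep []
0.7
```

Run:
```python
import cv2,numpy as np
im=cv2.imread("pics/top0.png"); print(im.shape)
```

```text
(400, 640, 3)
```

View pics/top0.png

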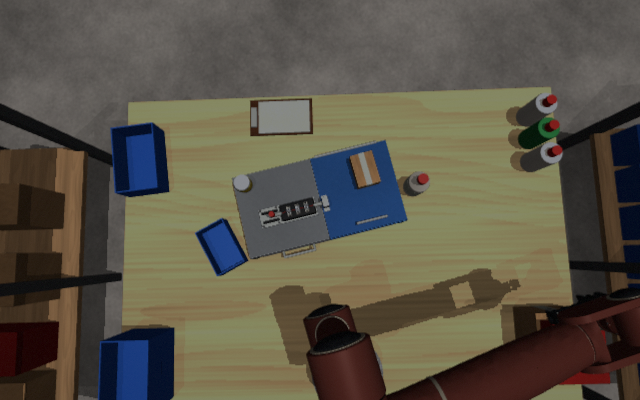

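View pics/scene0.png

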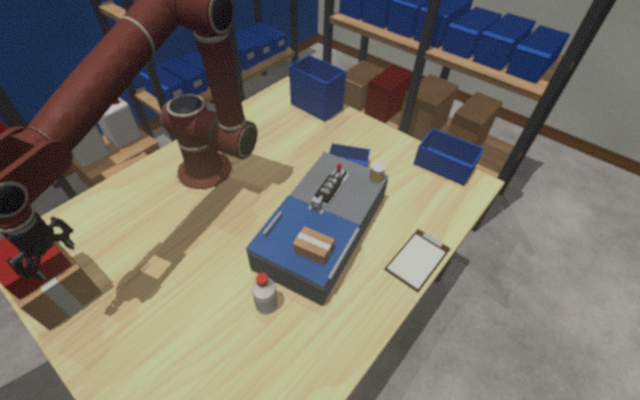

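```bash
cat > h.py <<'E'
import numpy as np, cv2
from scipy.spatial.transform import Rotation as R
from plant import state, cams, workorder, nets
def ray(info,px):
    K=info["K"]; Rm=cv2.Rodrigues(np.array(info["rvec"]))[0]; t=np.array(info["tvec"])
    d=np.linalg.inv(K)@np.array([px[0],px[1],1.0]); return -Rm.T@t, Rm.T@d
def plane(info,px,z):
    o,d=ray(info,px); return o+d*(z-o[2])/d[2]
E
python3 - <<'E'
from h import *
i=cams.camera_info("top")
im=cv2.imread("pics/top0.png")
c=im[120:280,210:430]; cv2.imwrite("pics/topz.png",cv2.resize(c,None,fx=3.6,fy=3.6,interpolation=cv2.INTER_CUBIC))
d=np.load("top_d.npy")
# chest-top points by depth
K=i["K"];Rm=cv2.Rodrigues(i["rvec"])[0]
v,u=np.mgrid[0:400,0:640]
P=np.stack([(u-K[0,2])/K[0,0]*d,(v-K[1,2])/K[1,1]*d,d],-1)
W=(P-i["tvec"])@Rm
m=(abs(W[...,2]-0.13)<0.01)&(d>0)&(W[...,0]>0.35)&(W[...,0]<0.8)&(abs(W[...,1])<0.4)
print(m.sum(),np.median(W[m][:,2]))
pts=(W[m][:,:2]*1000).astype(np.float32)
n,l,st,_=cv2.connectedComponentsWithStats(m.astype(np.uint8))
k=1+np.argmax(st[1:,4]); pts=(W[l==k][:,:2]*1000).astype(np.float32)
print(st[k],cv2.minAreaRect(pts))
for c in [(233,178),(386,141),(407,220),(250,258)]: print(plane(i,c,0.13))
E
```

```text
11476 0.1302122406634052
[  232   140   176   118 11406] ((560.8203735351562, 75.77369689941406), (269.2419738769531, 500.89422607421875), 12.493959426879883)
[0.63088629 0.34146247 0.13      ]
[ 0.73348225 -0.14419408  0.13      ]
[ 0.48186283 -0.19630974  0.13      ]
[0.37955765 0.28979819 0.13      ]
```

View pics/topz.png

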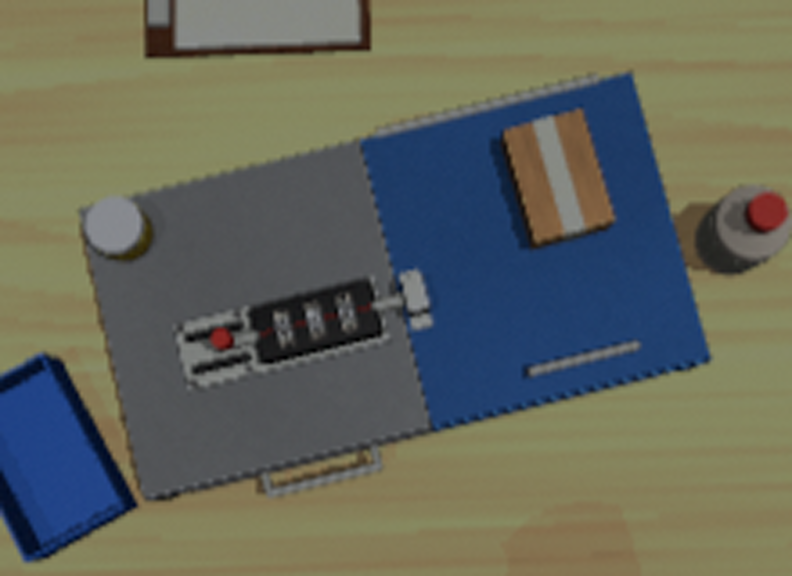

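Run:
```python
from h import *
q=state()["tool_rot"]; M=R.from_quat([q[1],q[2],q[3],q[0]]).as_matrix(); print(M.round(3))
print(cams.camera_info("wrist"))
c=cams.camera_info("wrist");Rm=cv2.Rodrigues(c["rvec"])[0]; print("cam pos",-Rm.T@c["tvec"], "axis",Rm[2], "right",Rm[0])
```

```text
[[-0.     0.928  0.374]
 [-0.     0.374 -0.928]
 [-1.    -0.     0.   ]]
{'K': array([[309.70691629,   0.        , 319.17002955],
       [  0.        , 309.70691629, 196.22581851],
       [  0.        ,   0.        ,   1.        ]]), 'rvec': array([-2.39536743,  1.6176828 ,  0.23826453]), 'tvec': array([-0.62415184, -0.03677796,  0.38047754])}
cam pos [ 0.302049   -0.55140158  0.37470521] axis [-0.26704815 -0.10708174 -0.9577154 ] right [ 3.73491438e-01 -9.27633529e-01 -4.25579844e-04]
```

Request:
{"fn": "play_rows", "kwargs": {
  "motion": [
    [1,[0.02,0.045,0.005],0.14],
    [1,[0.04,0.09,0.01],0.28],
    [1,[0.06,0.135,0.015],0.42],
    [1,[0.08,0.18,0.02],0.56],
    [1,[0.1,0.225,0.025],0.7]
  ]
}}

```text
time: 1.2
tool_pos: [0.3339, -0.353, 0.2566]
tool_rot: [0.687, 0.169, 0.686, -0.169]
contact_force: [0.5, 0.1, 0.2]
gripper_width: 0.145
```

Request:
{"fn": "play_rows", "kwargs": {
  "motion": [
    [1,[0.02,0.045,0.005],0.14],
    [1,[0.04,0.09,0.01],0.28],
    [1,[0.06,0.135,0.015],0.42],
    [1,[0.08,0.18,0.02],0.56],
    [1,[0.1,0.225,0.025],0.7]
  ]
}}

```text
time: 1.7
tool_pos: [0.4339, -0.1278, 0.2819]
tool_rot: [0.703, -0.077, 0.703, 0.076]
contact_force: [0.6, -0.1, 0.3]
gripper_width: 0.0
```

Request:
{"fn": "play_rows", "kwargs": {
  "motion": [
    [1,[0.02,0.045,0],0],
    [1,[0.04,0.09,0],0],
    [1,[0.06,0.135,0],0],
    [1,[0.08,0.18,0],0],
    [1,[0.1,0.225,0],0]
  ]
}}

```text
time: 2.2
tool_pos: [0.5339, 0.0974, 0.2816]
tool_rot: [0.703, -0.075, 0.703, 0.075]
contact_force: [0.8, -0.7, 0.5]
gripper_width: -0.001
```

```bash
cat >> h.py <<'E'
def wrist_pts(info,d):
    K=info["K"];f=K[0,0]
    v,u=np.mgrid[0:400,0:640]; x=(u-K[0,2])/f;y=(v-K[1,2])/K[1,1]; r=np.hypot(x,y)
    s=np.where(r>1e-9,np.tan(np.minimum(r,1.5))/np.maximum(r,1e-9),1)
    P=np.stack([x*s*d,y*s*d,d],-1); Rm=cv2.Rodrigues(info["rvec"])[0]
    return (P-info["tvec"])@Rm
E
cat > look.py <<'E'
import sys
from h import *
n=sys.argv[1]
i=cams.camera_info("wrist"); im,d=cams.grab_frame("wrist")
cv2.imwrite(f"pics/{n}.png",im[:,:,::-1]); np.savez(f"{n}.npz",im=im,d=d,W=wrist_pts(i,d),**{k:i[k] for k in i})
for t in ["mid_foot","left_foot","right_foot","knob_foot","keep"]:
    r=nets.landmark_of("wrist",t); print(t,[(np.round(x["at"],4).tolist(),round(x["score"],2)) for x in r[:2]])
E
python3 look.py w1
```

```text
mid_foot [([0.5268, 0.1405, 0.1289], 0.62)]
left_foot [([0.52, 0.1643, 0.1332], 0.96)]
right_foot []
knob_foot [([0.5099, 0.216, 0.1288], 0.7)]
keep [([0.5441, 0.0545, 0.1822], 0.58)]
```

View pics/w1.png

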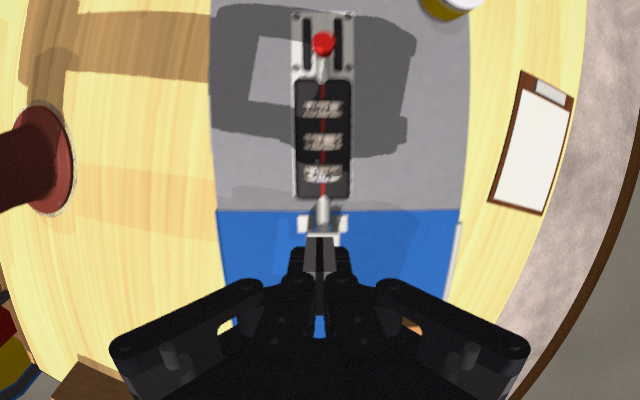

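Run:
```python
from h import *
z=np.load("w1.npz"); im=z["im"][60:220,270:380,::-1]; cv2.imwrite("pics/w1z.png",cv2.resize(im,None,fx=4.5,fy=3.7,interpolation=cv2.INTER_CUBIC))
W=z["W"]; y=0.21; C=np.array([np.cos(y),np.sin(y)]);D=np.array([-np.sin(y),np.cos(y)])
sub=W[0:240,280:370].reshape(-1,3); sub=sub[sub[:,2]>0]
print("top z", np.median(sub[(sub[:,2]<0.14)][:,2]))
# red knob
imr=z["im"].astype(int); red=(imr[...,0]>150)&(imr[...,1]<70)&(imr[...,2]<70); red[100:]=False
k=W[red]; print("knob",len(k),np.percentile(k,[5,50,95],axis=0))
for r in range(20,220,3):
    seg=W[r,316:330]; print(r, seg[7].round(4), round(float(seg[:,2].max()),4))
```

```text
top z 0.13110133323630913
knob 336 [[0.50569201 0.20950882 0.18577202]
 [0.51150299 0.21614053 0.20059134]
 [0.517934   0.2242353  0.20175998]]
20 [0.5053 0.2513 0.136 ] 0.137
23 [0.5059 0.2485 0.1355] 0.1368
26 [0.5065 0.2456 0.1351] 0.1368
29 [0.5072 0.2426 0.1353] 0.1371
32 [0.5079 0.2394 0.1367] 0.1368
35 [0.5108 0.2221 0.1989] 0.2022
38 [0.5113 0.2195 0.2007] 0.2016
41 [0.5118 0.2172 0.2011] 0.2018
44 [0.5123 0.2149 0.2016] 0.2016
47 [0.5127 0.2132 0.1991] 0.2016
50 [0.5132 0.2108 0.1999] 0.425
53 [0.5137 0.2084 0.2011] 0.2012
56 [0.5139 0.2084 0.1879] 0.1906
59 [0.5141 0.2083 0.1733] 0.1749
62 [0.5144 0.2076 0.1606] 0.1633
65 [0.515  0.2048 0.1629] 0.1637
68 [0.5155 0.2024 0.162 ] 0.1626
71 [0.5161 0.1998 0.1621] 0.1635
74 [0.5166 0.1973 0.1625] 0.163
77 [0.5171 0.1948 0.1621] 0.1627
80 [0.5177 0.1922 0.1628] 0.1632
83 [0.5182 0.1897 0.1629] 0.1635
86 [0.5188 0.1873 0.1625] 0.1635
89 [0.5193 0.1848 0.1619] 0.1639
92 [0.5198 0.1823 0.1626] 0.1638
95 [0.5204 0.1798 0.1628] 0.1633
98 [0.5209 0.1773 0.1614] 0.1641
101 [0.5215 0.1748 0.1624] 0.1643
104 [0.522  0.1723 0.163 ] 0.1645

[... 584 characters left out ...]
7 0.1275 0.1644] 0.1644
161 [0.5323 0.1248 0.1635] 0.1637
164 [0.533  0.122  0.1623] 0.1641
167 [0.5335 0.1194 0.1618] 0.1634
170 [0.5335 0.1191 0.1734] 0.174
173 [0.534  0.1166 0.1735] 0.174
176 [0.5346 0.114  0.1728] 0.1734
179 [0.5351 0.1116 0.1732] 0.1747
182 [0.5357 0.1089 0.1727] 0.1739
185 [0.5369 0.1039 0.1629] 0.1634
188 [0.5375 0.1014 0.1635] 0.1638
191 [0.5381 0.0984 0.1621] 0.1647
194 [0.5387 0.0958 0.1626] 0.1637
197 [0.5393 0.0931 0.1625] 0.1637
200 [0.5399 0.0904 0.1626] 0.425
203 [0.5405 0.0877 0.1629] 0.1637
206 [0.5411 0.0847 0.1621] 0.1631
209 [0.5417 0.0821 0.1624] 0.1632
212 [0.5423 0.0793 0.1624] 0.1634
215 [0.543  0.0762 0.1617] 0.1628
218 [0.5435 0.0738 0.1629] 0.1632
```

View pics/w1z.png

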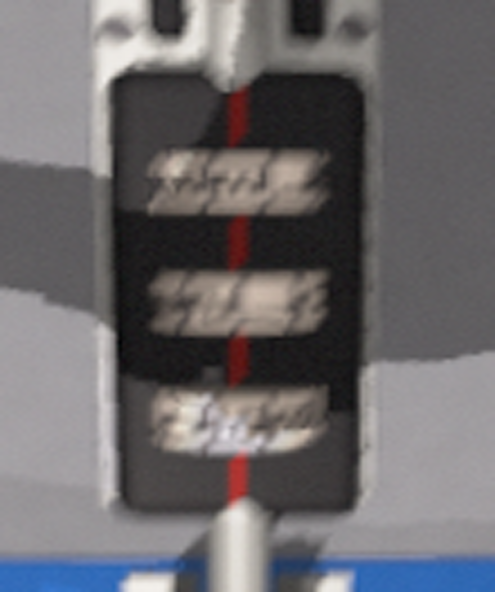

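Request:
{"fn": "play_rows", "kwargs": {
  "motion": [
    [1,[0.0,0.0,-0.03],0.0],
    [1,[0.0,0.0,-0.06],0],
    [1,[0,0,-0.065],0]
  ]
}}

```text
time: 2.8
tool_pos: [0.5309, 0.0936, 0.2122]
tool_rot: [0.701, -0.074, 0.706, 0.074]
contact_force: [-0.7, 0.7, 0.2]
gripper_width: 0.004
```

```bash
python3 look.py w2
python3 - <<'E'
from h import *
s=state(); print(s["tool_pos"],s["tool_rot"],s["contact_force"])
z=np.load("w2.npz"); im=z["im"][:,:,::-1]; cv2.imwrite("pics/w2z.png",cv2.resize(im[40:240,260:390],None,fx=4,fy=3,interpolation=cv2.INTER_CUBIC))
E
```

```text
mid_foot []
left_foot [([0.5203, 0.1649, 0.1332], 0.95)]
right_foot []
knob_foot [([0.5119, 0.2171, 0.1311], 0.7)]
keep []
[0.5345183  0.09495535 0.21859955] [ 0.70441329 -0.07469487  0.70190415  0.0745195 ] [ 0.13853278  0.27693996 -0.89619824]
```

View pics/w2.png

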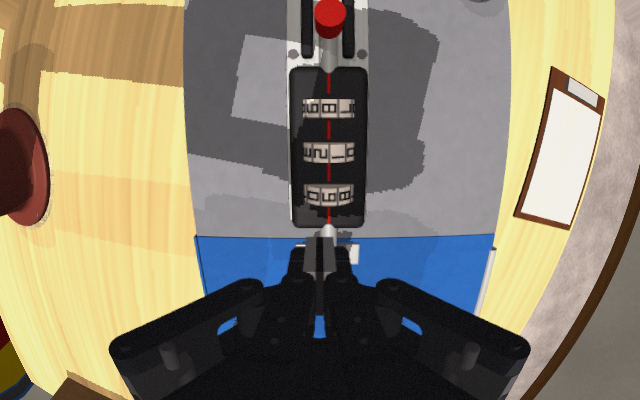

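View pics/w2z.png

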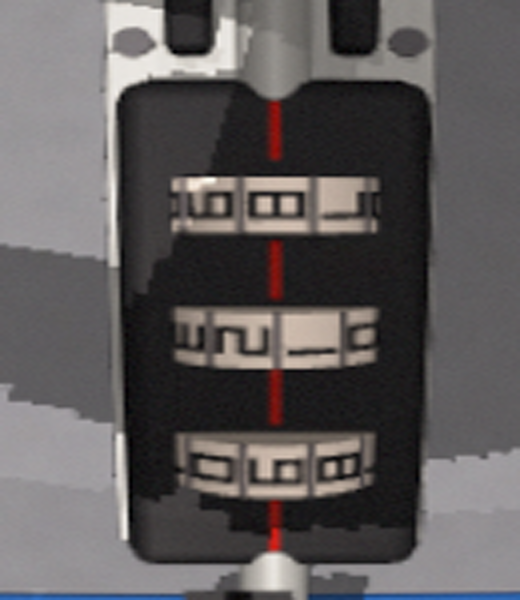

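Run:
```python
from h import *
z=np.load("w2.npz"); im=z["im"][:,:,::-1]; c=cv2.resize(im[85:215,295:360],None,fx=9,fy=6,interpolation=cv2.INTER_CUBIC)
cv2.imwrite("pics/w2r.png",cv2.rotate(c,cv2.ROTATE_90_COUNTERCLOCKWISE))
W=z["W"]
for r in range(90,215,2): print(r,[W[r,c].round(4).tolist() for c in (312,328,344)])
```

```text
90 [[0.5096, 0.1751, 0.1629], [0.5192, 0.1771, 0.1637], [0.5289, 0.1794, 0.1613]]
92 [[0.5099, 0.1739, 0.1629], [0.5195, 0.1759, 0.1626], [0.529, 0.1781, 0.1631]]
94 [[0.5101, 0.1727, 0.1618], [0.5197, 0.1747, 0.1631], [0.5294, 0.1769, 0.1618]]
96 [[0.5104, 0.1714, 0.1634], [0.52, 0.1735, 0.1622], [0.5296, 0.1756, 0.1629]]
98 [[0.5107, 0.1702, 0.1627], [0.5203, 0.1723, 0.1614], [0.5298, 0.1744, 0.163]]
100 [[0.5112, 0.1689, 0.1703], [0.5204, 0.1708, 0.1728], [0.5296, 0.1729, 0.1703]]
102 [[0.5114, 0.1677, 0.1703], [0.5206, 0.1696, 0.1734], [0.53, 0.1718, 0.1691]]
104 [[0.5117, 0.1666, 0.1717], [0.5208, 0.1685, 0.1736], [0.5301, 0.1706, 0.1707]]
106 [[0.5119, 0.1654, 0.1708], [0.5211, 0.1673, 0.1739], [0.5303, 0.1694, 0.1713]]
108 [[0.5121, 0.1642, 0.1697], [0.5213, 0.1662, 0.1743], [0.5306, 0.1682, 0.1708]]
110 [[0.5124, 0.1631, 0.1709], [0.5216, 0.165, 0.1736], [0.531, 0.1671, 0.1695]]
112 [[0.5127, 0.1619, 0.1712], [0.5218, 0.1639, 0.1743], [0.5311, 0.1659, 0.1714]]
114 [[0.5129, 0.1607, 0.171], [0.5221, 0.1627, 0.1735], [0.5314, 0.1647, 0.1713]]
116 [[0.5131, 0.1595, 0.1695], [0.5
[... 3368 characters left out ...]
, 0.1129, 0.1736], [0.5431, 0.1141, 0.1704]]
200 [[0.5237, 0.1086, 0.1703], [0.5332, 0.1117, 0.1737], [0.5434, 0.1127, 0.1701]]
202 [[0.524, 0.107, 0.1696], [0.5336, 0.1102, 0.1728], [0.5436, 0.1116, 0.1705]]
204 [[0.5246, 0.1034, 0.1625], [0.5338, 0.1092, 0.1738], [0.545, 0.1081, 0.1634]]
206 [[0.5248, 0.102, 0.1624], [0.5351, 0.1045, 0.1631], [0.5453, 0.1067, 0.163]]
208 [[0.5251, 0.1011, 0.1635], [0.5354, 0.1031, 0.1629], [0.5456, 0.1055, 0.1636]]
210 [[0.5254, 0.099, 0.1614], [0.5356, 0.1019, 0.1635], [0.546, 0.1039, 0.1627]]
212 [[0.5256, 0.0982, 0.1631], [0.536, 0.1004, 0.1632], [0.5464, 0.1024, 0.1626]]
214 [[0.5259, 0.0967, 0.1627], [0.5363, 0.0991, 0.1632], [0.5467, 0.1011, 0.1625]]
```

View pics/w2r.png

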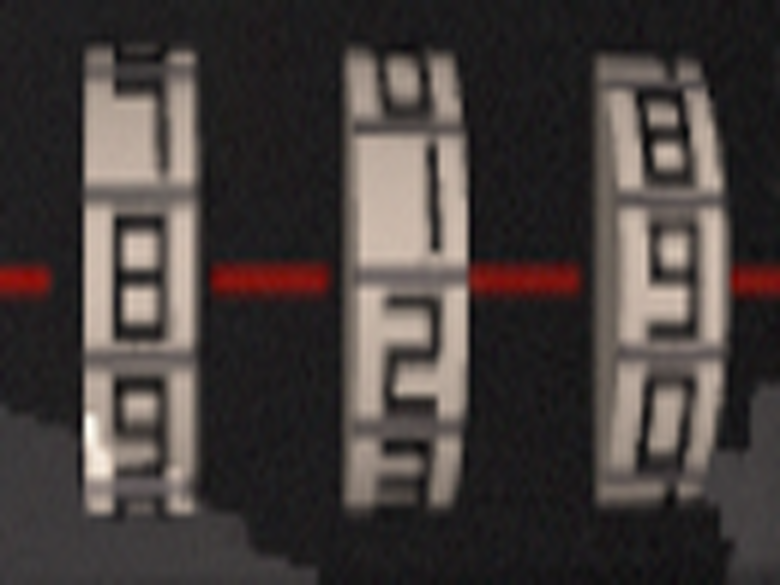

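Run:
```python
from h import *
z=np.load("w2.npz"); im=z["im"][:,:,::-1]; c=cv2.resize(im[220:345,230:410],None,fx=4.4,fy=4.4,interpolation=cv2.INTER_CUBIC)
cv2.imwrite("pics/w2f.png",c)
W=z["W"]; s=state(); M=R.from_quat(np.roll(s["tool_rot"],-1)).as_matrix(); T=(W-s["tool_pos"])@M
for r in range(232,300,4): print(r,[(T[r,c]*1000).round(0).astype(int).tolist() for c in range(296,346,6)])
print(s["joint_pos"],s["tool_pos"])
```

```text
232 [[89, -24, -22], [88, -23, -17], [87, -23, -13], [87, -23, -8], [59, -11, -3], [57, -10, 1], [56, -10, 5], [88, -23, 11], [87, -23, 16]]
236 [[89, -27, -22], [88, -27, -18], [88, -27, -13], [87, -26, -8], [60, -14, -3], [55, -12, 1], [55, -12, 5], [88, -27, 11], [89, -27, 16]]
240 [[88, -30, -22], [88, -30, -18], [-2, 11, -8], [-4, 12, -5], [-3, 11, -2], [-2, 11, 0], [-2, 11, 3], [-137, 73, -1], [88, -30, 16]]
244 [[86, -33, -22], [84, -32, -17], [-8, 12, -8], [-7, 11, -5], [-7, 11, -2], [-7, 11, 0], [-6, 11, 3], [87, -33, 11], [85, -32, 16]]
248 [[-4, 8, -14], [-3, 7, -11], [-10, 11, -8], [-10, 11, -5], [-11, 11, -2], [-11, 11, 0], [-12, 12, 3], [-2, 7, 6], [-3, 7, 9]]
252 [[-8, 8, -14], [-8, 8, -11], [-16, 12, -8], [-16, 12, -5], [-16, 12, -2], [-15, 11, 0], [-16, 12, 3], [-7, 7, 6], [-7, 7, 9]]
256 [[-11, 7, -13], [-11, 7, -11], [-18, 11, -7], [-19, 11, -5], [-19, 12, -2], [-19, 11, 0], [-19, 11, 3], [-11, 7, 6], [-11, 7, 9]]
260 [[-15, 7, -13], [-16, 8, -10], [-23, 12, -7], [-23, 12, -5], [-23, 12, -2], [-22, 11, 0], [-23, 11, 3], [-14, 7, 6], [-15, 7, 8]]
264 [[-19, 7, -13],
[... 629 characters left out ...]
[-42, 14, 4], [-42, 13, 7]]
284 [[-43, 13, -11], [-43, 13, -9], [-43, 12, -6], [-39, 10, -4], [-32, 6, -2], [-43, 13, 0], [-43, 13, 2], [-42, 12, 4], [-43, 12, 7]]
288 [[-45, 12, -11], [-45, 12, -8], [-46, 12, -6], [-40, 9, -4], [-31, 3, -2], [-44, 11, 0], [-45, 12, 2], [-45, 12, 4], [-45, 12, 6]]
292 [[-49, 13, -10], [-48, 12, -8], [-48, 12, -6], [-41, 8, -4], [-32, 2, -2], [-43, 9, 0], [-48, 12, 2], [-48, 12, 4], [-48, 12, 6]]
296 [[-51, 13, -10], [-51, 13, -8], [-49, 11, -6], [-41, 6, -4], [-33, 0, -2], [-43, 8, 0], [-50, 12, 2], [-51, 13, 4], [-50, 12, 6]]
[ 3.87117567e-02 -1.38506280e-01  1.81954324e+00 -9.96354598e-06
  1.45699859e+00 -1.72701952e-01] [0.5345183  0.09495535 0.21859955]
```

View pics/w2f.png

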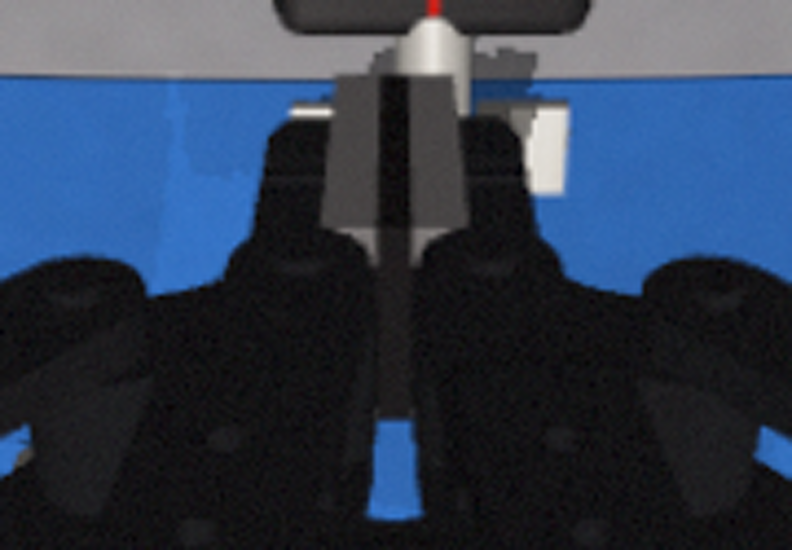

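Request:
{"fn": "play_rows", "kwargs": {
  "motion": [
    [1,[0,0.025,-0.005],0.0],
    [1,[-0.001,0.05,-0.01],0],
    [1,[-0.001,0.071,-0.02],0],
    [1,[-0.001,0.071,-0.03],0],
    [1,[-0.001,0.071,-0.03],0]
  ]
}}

```text
time: 3.6
tool_pos: [0.5319, 0.1661, 0.1854]
tool_rot: [0.702, -0.075, 0.704, 0.075]
contact_force: [-0.3, 0.5, -0.5]
gripper_width: 0.005
```

Request:
{"fn": "play_rows", "kwargs": {
  "motion": [
    [1,[0,0,0],0],
    [1,[0,0,0],0]
  ]
}}

```text
time: 3.8
tool_pos: [0.533, 0.1655, 0.1872]
tool_rot: [0.704, -0.074, 0.703, 0.074]
contact_force: [-0.5, 0.2, 1.0]
gripper_width: 0.0
```

Request:
{"fn": "play_rows", "kwargs": {
  "motion": [
    [1,[0,0.001,-0.002],0],
    [1,[0,0.003,-0.004],0],
    [1,[0,0.003,-0.006],0],
    [1,[0,0.003,-0.008],0],
    [1,[0,0.003,-0.009],0]
  ]
}}

```text
time: 4.3
tool_pos: [0.5322, 0.1692, 0.1769]
tool_rot: [0.703, -0.075, 0.703, 0.075]
contact_force: [0.4, 0.3, 0.9]
gripper_width: -0.001
```

Request:
{"fn": "play_rows", "kwargs": {
  "motion": [
    [1,[0,0,-0.001],0],
    [1,[0,0,-0.0015],0],
    [1,[0,0,-0.002],0]
  ]
}}

```text
time: 4.6
tool_pos: [0.5325, 0.1693, 0.1753]
tool_rot: [0.703, -0.075, 0.703, 0.075]
contact_force: [-0.2, -0.4, -0.2]
gripper_width: 0.002
```

Request:
{"fn": "play_rows", "kwargs": {
  "motion": [
    [1,[0,0,-0.0005],0],
    [1,[0,0,-0.001],0]
  ]
}}

```text
time: 4.8
tool_pos: [0.5325, 0.1692, 0.1743]
tool_rot: [0.703, -0.075, 0.703, 0.075]
contact_force: [-0.2, 0.2, -0.2]
gripper_width: -0.001
```

Request:
{"fn": "play_rows", "kwargs": {
  "motion": [
    [1,[0,0,-0.0005],0],
    [1,[0,0,-0.001],0]
  ]
}}

```text
time: 5.0
tool_pos: [0.5325, 0.1693, 0.1733]
tool_rot: [0.703, -0.075, 0.703, 0.075]
contact_force: [0.6, 0.9, -1.2]
gripper_width: 0.002
```

Request:
{"fn": "play_rows", "kwargs": {
  "motion": [
    [1,[0,0,-0.0004],0],
    [1,[0,0,-0.0008],0]
  ]
}}

```text
time: 5.2
tool_pos: [0.5324, 0.1692, 0.1725]
tool_rot: [0.703, -0.075, 0.703, 0.075]
contact_force: [-0.0, 0.6, -0.7]
gripper_width: -0.002
```

Request:
{"fn": "play_rows", "kwargs": {
  "motion": [
    [1,[0,0,-0.0004],0],
    [1,[0,0,-0.0008],0]
  ]
}}

```text
time: 5.4
tool_pos: [0.5325, 0.1693, 0.1717]
tool_rot: [0.703, -0.075, 0.703, 0.075]
contact_force: [0.6, 0.5, 0.3]
gripper_width: -0.001
```

Request:
{"fn": "play_rows", "kwargs": {
  "motion": [
    [1,[0,0,-0.0004],0],
    [1,[0,0,-0.0008],0]
  ]
}}

```text
time: 5.6
tool_pos: [0.5327, 0.1693, 0.1714]
tool_rot: [0.703, -0.075, 0.703, 0.075]
contact_force: [-0.7, 0.6, 2.8]
gripper_width: -0.002
```

Request:
{"fn": "play_rows", "kwargs": {
  "motion": [
    [1,[0,0,-0.0004],0],
    [1,[0,0,-0.0008],0]
  ]
}}

```text
time: 5.8
tool_pos: [0.5329, 0.1694, 0.1711]
tool_rot: [0.704, -0.075, 0.703, 0.075]
contact_force: [-0.9, 0.5, 5.6]
gripper_width: -0.001
```

Request:
{"fn": "play_rows", "kwargs": {
  "motion": [
    [1,[0,0,-0.0005],0],
    [1,[0,0,-0.001],0]
  ]
}}

```text
time: 6.0
tool_pos: [0.5333, 0.1694, 0.1707]
tool_rot: [0.704, -0.075, 0.702, 0.075]
contact_force: [-0.8, -0.3, 6.8]
gripper_width: -0.001
```

Request:
{"fn": "play_rows", "kwargs": {
  "motion": [
    [1,[-0.003,-0.0006,0],0],
    [1,[-0.006,-0.0012,0],0]
  ]
}}

```text
time: 6.2
tool_pos: [0.5295, 0.1686, 0.1719]
tool_rot: [0.706, -0.074, 0.7, 0.075]
contact_force: [4.6, 1.1, 7.5]
gripper_width: -0.003
```

Request:
{"fn": "play_rows", "kwargs": {
  "motion": [
    [1,[-0.003,-0.0006,-0.0004],0],
    [1,[-0.006,-0.0013,-0.0006],0],
    [1,[-0.009,-0.0019,-0.0006],0],
    [1,[-0.012,-0.0025,-0.0006],0],
    [1,[-0.014,-0.003,-0.0006],0]
  ]
}}

```text
time: 6.7
tool_pos: [0.5144, 0.1653, 0.1719]
tool_rot: [0.705, -0.075, 0.701, 0.075]
contact_force: [-2.7, -0.4, 11.2]
gripper_width: 0.005
```

```bash
cat > see.py <<'E'
import sys
from h import *
n=sys.argv[1]; a=[int(x) for x in sys.argv[2:6]] or [60,260,260,390]
im,d=cams.grab_frame("wrist"); s=state(); print(s["time"],s["tool_pos"].round(4),s["contact_force"].round(1))
c=im[a[0]:a[1],a[2]:a[3],::-1]; c=cv2.resize(c,None,fx=min(780/(a[1]-a[0]),590/(a[3]-a[2])),fy=min(780/(a[1]-a[0]),590/(a[3]-a[2])),interpolation=cv2.INTER_CUBIC)
cv2.imwrite(f"pics/{n}.png",cv2.rotate(c,cv2.ROTATE_90_COUNTERCLOCKWISE))
E
python3 see.py a1 60 260 250 400
```

```text
6.75 [0.5138 0.1652 0.1717] [-4.1  0.3 12.4]
```

View pics/a1.png

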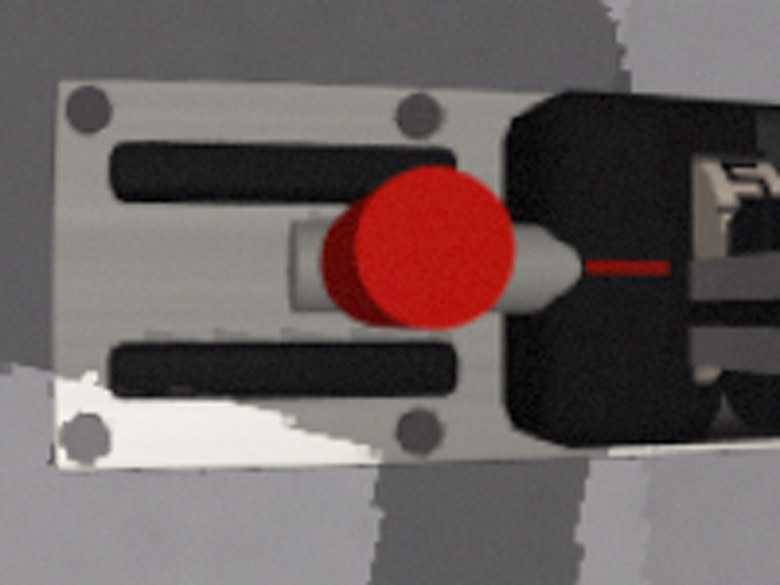

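Request:
{"fn": "play_rows", "kwargs": {
  "motion": [
    [1,[0,0,0.003],0],
    [1,[0.005,0.001,0.007],0],
    [1,[0.012,0.0025,0.007],0],
    [1,[0.02,0.0042,0.006],0],
    [1,[0.02,0.0042,0.004],0]
  ]
}}

```text
time: 7.25
tool_pos: [0.5333, 0.1694, 0.172]
tool_rot: [0.703, -0.075, 0.703, 0.075]
contact_force: [0.9, -0.1, 0.0]
gripper_width: -0.004
```

```bash
python3 see.py a2 100 260 260 390
```

```text
7.3 [0.5328 0.1692 0.1714] [2.3 0.1 1.2]
```

View pics/a2.png

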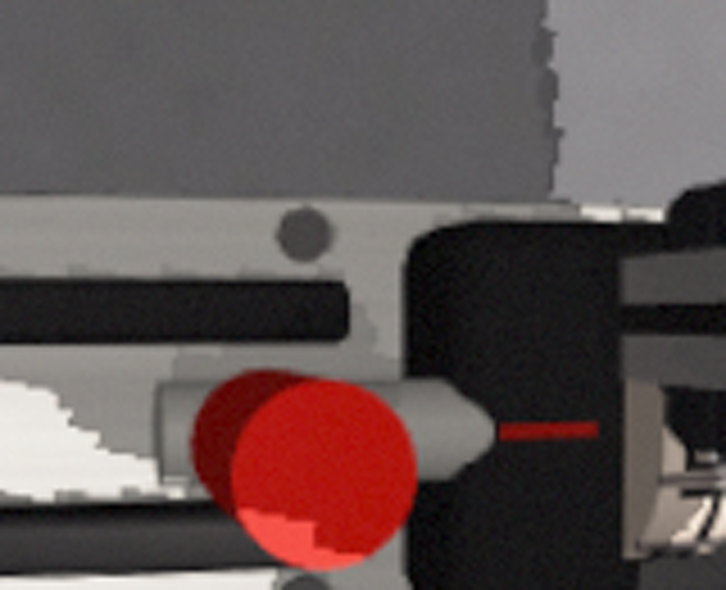

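Request:
{"fn": "play_rows", "kwargs": {
  "motion": [
    [1,[0,0,-0.0015],0],
    [1,[0,0,-0.0022],0],
    [1,[0,0,-0.0029],0],
    [1,[0,0,-0.0035],0],
    [1,[0,0,-0.0038],0]
  ]
}}

```text
time: 7.8
tool_pos: [0.5333, 0.1695, 0.1706]
tool_rot: [0.704, -0.075, 0.702, 0.075]
contact_force: [0.4, -0.3, 7.7]
gripper_width: 0.002
```

Request:
{"fn": "play_rows", "kwargs": {
  "motion": [
    [1,[-0.003,-0.0006,0],0],
    [1,[-0.007,-0.0015,0],0],
    [1,[-0.011,-0.0023,0],0],
    [1,[-0.016,-0.0034,0],0],
    [1,[-0.0205,-0.0043,0],0]
  ]
}}

```text
time: 8.3
tool_pos: [0.5132, 0.1651, 0.1719]
tool_rot: [0.705, -0.075, 0.702, 0.075]
contact_force: [-3.2, -2.0, 9.5]
gripper_width: -0.0
```

Request:
{"fn": "play_rows", "kwargs": {
  "motion": [
    [1,[0,0,0.002],0],
    [1,[0,0,0.007],0],
    [1,[0,-0.02,0.012],0],
    [1,[0.004,-0.06,0.018],0],
    [1,[0.01,-0.075,0.025],0]
  ]
}}

```text
time: 8.8
tool_pos: [0.521, 0.0881, 0.1928]
tool_rot: [0.702, -0.074, 0.704, 0.074]
contact_force: [0.5, 0.4, 0.1]
gripper_width: -0.003
```

```bash
python3 see.py a3 60 260 260 390
```

```text
8.85 [0.5229 0.087  0.1947] [ 0.4 -1.1  1. ]
```

View pics/a3.png

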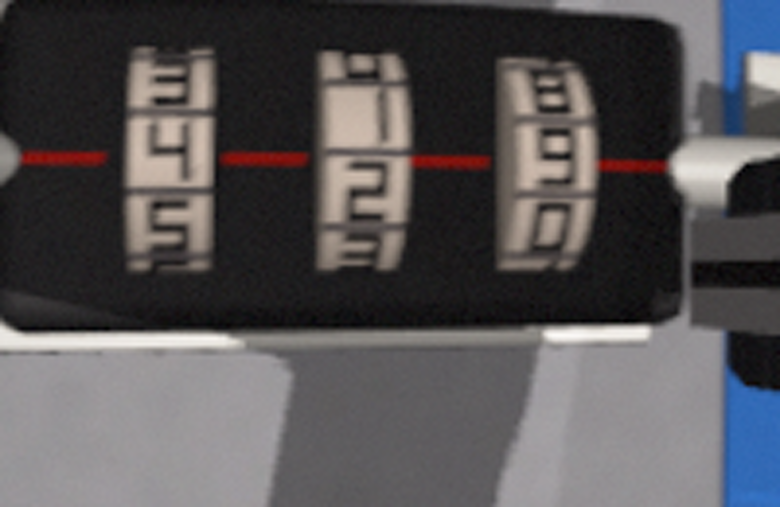

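Request:
{"fn": "play_rows", "kwargs": {
  "motion": [
    [1,[0.005,0.02,0],0],
    [1,[0.01,0.04,0],0],
    [1,[0.0136,0.0523,-0.006],0],
    [1,[0.0136,0.0523,-0.014],0],
    [1,[0.0136,0.0523,-0.018],0]
  ]
}}

```text
time: 9.35
tool_pos: [0.5346, 0.1423, 0.1738]
tool_rot: [0.702, -0.075, 0.704, 0.075]
contact_force: [-0.6, 0.2, -0.3]
gripper_width: 0.002
```

Request:
{"fn": "play_rows", "kwargs": {
  "motion": [
    [1,[0,0,0],0],
    [1,[0,0,-0.001],0]
  ]
}}

```text
time: 9.55
tool_pos: [0.5354, 0.1418, 0.1744]
tool_rot: [0.703, -0.075, 0.703, 0.075]
contact_force: [0.3, 0.5, 0.6]
gripper_width: -0.001
```

Request:
{"fn": "play_rows", "kwargs": {
  "motion": [
    [1,[0,0,-0.0015],0],
    [1,[0,0,-0.0025],0],
    [1,[0,0,-0.0032],0],
    [1,[0,0,-0.0039],0],
    [1,[0,0,-0.0045],0]
  ]
}}

```text
time: 10.05
tool_pos: [0.5368, 0.1423, 0.1717]
tool_rot: [0.704, -0.075, 0.702, 0.075]
contact_force: [1.4, -0.3, 4.7]
gripper_width: -0.002
```

Request:
{"fn": "play_rows", "kwargs": {
  "motion": [
    [1,[0,0,-0.0006],0],
    [1,[0,0,-0.0011],0]
  ]
}}

```text
time: 10.25
tool_pos: [0.5376, 0.1424, 0.1713]
tool_rot: [0.705, -0.075, 0.701, 0.075]
contact_force: [3.7, 0.2, 6.2]
gripper_width: -0.001
```

Request:
{"fn": "play_rows", "kwargs": {
  "motion": [
    [1,[-0.003,-0.0006,0],0],
    [1,[-0.006,-0.0013,0],0],
    [1,[-0.009,-0.0019,0],0],
    [1,[-0.013,-0.0028,0],0],
    [1,[-0.0165,-0.0035,0],0]
  ]
}}

```text
time: 10.75
tool_pos: [0.5204, 0.1387, 0.172]
tool_rot: [0.705, -0.075, 0.702, 0.075]
contact_force: [-2.7, -1.8, 10.2]
gripper_width: 0.003
```

Request:
{"fn": "play_rows", "kwargs": {
  "motion": [
    [1,[0,0,0.002],0],
    [1,[0,0,0.007],0],
    [1,[0.002,-0.015,0.012],0],
    [1,[0.006,-0.04,0.018],0],
    [1,[0.01,-0.055,0.025],0]
  ]
}}

```text
time: 11.25
tool_pos: [0.5287, 0.082, 0.1937]
tool_rot: [0.703, -0.075, 0.704, 0.074]
contact_force: [0.2, -0.2, 0.4]
gripper_width: -0.004
```

```bash
python3 see.py a4 60 260 260 390
```

```text
11.3 [0.5302 0.0804 0.1955] [ 0.3 -1.7  1.8]
```

View pics/a4.png

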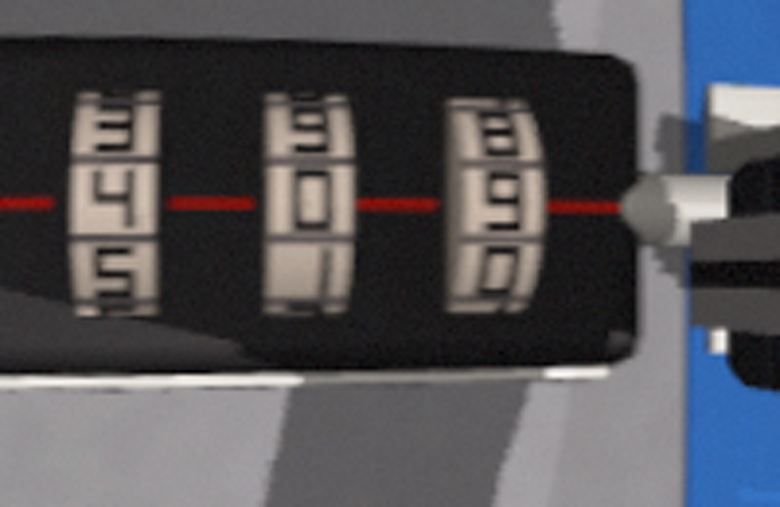

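Request:
{"fn": "play_rows", "kwargs": {
  "motion": [
    [1,[0.003,0.025,0],0],
    [1,[0.006,0.045,0],0],
    [1,[0.0084,0.059,-0.006],0],
    [1,[0.0084,0.059,-0.014],0],
    [1,[0.0084,0.059,-0.019],0]
  ]
}}

```text
time: 11.8
tool_pos: [0.5367, 0.1426, 0.1734]
tool_rot: [0.702, -0.075, 0.704, 0.075]
contact_force: [-0.1, 0.6, -0.3]
gripper_width: -0.002
```

Request:
{"fn": "play_rows", "kwargs": {
  "motion": [
    [1,[0,0,-0.001],0],
    [1,[0,0,-0.002],0],
    [1,[0,0,-0.0028],0],
    [1,[0,0,-0.0036],0],
    [1,[0,0,-0.0044],0]
  ]
}}

```text
time: 12.3
tool_pos: [0.5379, 0.1425, 0.1716]
tool_rot: [0.704, -0.075, 0.703, 0.075]
contact_force: [-1.0, -0.6, 4.3]
gripper_width: 0.002
```

Request:
{"fn": "play_rows", "kwargs": {
  "motion": [
    [1,[0,0,-0.0006],0],
    [1,[0,0,-0.0012],0],
    [1,[0,0,-0.0016],0]
  ]
}}

```text
time: 12.6
tool_pos: [0.5385, 0.1427, 0.1711]
tool_rot: [0.704, -0.075, 0.702, 0.075]
contact_force: [-1.4, -0.5, 7.1]
gripper_width: 0.0
```

Request:
{"fn": "play_rows", "kwargs": {
  "motion": [
    [1,[-0.003,-0.0006,-0.0002],0],
    [1,[-0.007,-0.0015,-0.0002],0],
    [1,[-0.011,-0.0023,-0.0002],0],
    [1,[-0.016,-0.0034,-0.0002],0],
    [1,[-0.0205,-0.0043,-0.0002],0]
  ]
}}

```text
time: 13.1
tool_pos: [0.519, 0.1386, 0.1721]
tool_rot: [0.705, -0.075, 0.701, 0.075]
contact_force: [-2.0, -1.6, 7.6]
gripper_width: -0.0
```

Request:
{"fn": "play_rows", "kwargs": {
  "motion": [
    [1,[0,0,0.003],0],
    [1,[0.004,0.0008,0.007],0],
    [1,[0.01,0.002,0.007],0],
    [1,[0.0155,0.0033,0.006],0],
    [1,[0.0155,0.0033,0.0045],0]
  ]
}}

```text
time: 13.6
tool_pos: [0.5331, 0.1419, 0.1729]
tool_rot: [0.703, -0.075, 0.703, 0.075]
contact_force: [-0.7, 0.4, 0.3]
gripper_width: -0.002
```

Request:
{"fn": "play_rows", "kwargs": {
  "motion": [
    [1,[0,0,-0.0015],0],
    [1,[0,0,-0.0022],0],
    [1,[0,0,-0.003],0],
    [1,[0,0,-0.0037],0],
    [1,[0,0,-0.0043],0]
  ]
}}

```text
time: 14.1
tool_pos: [0.5336, 0.142, 0.1719]
tool_rot: [0.704, -0.075, 0.702, 0.075]
contact_force: [-2.7, -0.2, 12.3]
gripper_width: 0.002
```

Request:
{"fn": "play_rows", "kwargs": {
  "motion": [
    [1,[-0.002,-0.0004,0],0],
    [1,[-0.005,-0.0011,0],0],
    [1,[-0.008,-0.0017,0],0],
    [1,[-0.0108,-0.0023,0],0],
    [1,[-0.0108,-0.0023,0],0]
  ]
}}

```text
time: 14.6
tool_pos: [0.5229, 0.1397, 0.1721]
tool_rot: [0.705, -0.075, 0.702, 0.075]
contact_force: [-2.8, -0.6, 10.8]
gripper_width: 0.001
```

Request:
{"fn": "play_rows", "kwargs": {
  "motion": [
    [1,[0,0,0.002],0],
    [1,[0,0,0.007],0],
    [1,[0.002,-0.015,0.012],0],
    [1,[0.004,-0.04,0.018],0],
    [1,[0.006,-0.055,0.025],0]
  ]
}}

```text
time: 15.1
tool_pos: [0.5273, 0.0826, 0.1938]
tool_rot: [0.703, -0.075, 0.704, 0.074]
contact_force: [-0.3, 0.7, 0.8]
gripper_width: 0.002
```

```bash
python3 see.py a5 60 260 260 390
```

```text
15.15 [0.5285 0.0811 0.1955] [ 1.7 -1.1  1.6]
```

View pics/a5.png

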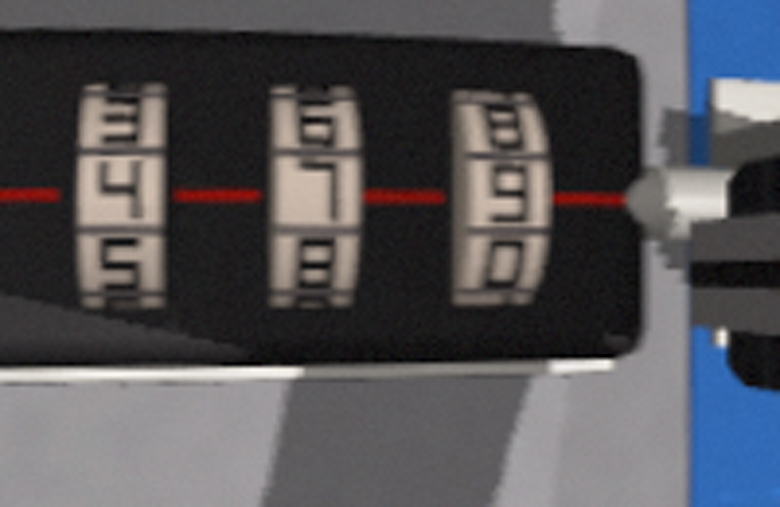

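Request:
{"fn": "play_rows", "kwargs": {
  "motion": [
    [1,[-0.002,0.015,0],0],
    [1,[-0.0042,0.0277,-0.004],0],
    [1,[-0.0042,0.0277,-0.012],0],
    [1,[-0.0042,0.0277,-0.018],0],
    [1,[-0.0042,0.0277,-0.019],0]
  ]
}}

```text
time: 15.65
tool_pos: [0.5222, 0.1126, 0.173]
tool_rot: [0.702, -0.075, 0.704, 0.075]
contact_force: [-0.5, 1.1, -0.1]
gripper_width: 0.003
```

Request:
{"fn": "play_rows", "kwargs": {
  "motion": [
    [1,[0,0,-0.001],0],
    [1,[0,0,-0.002],0],
    [1,[0,0,-0.0028],0],
    [1,[0,0,-0.0036],0],
    [1,[0,0,-0.0044],0]
  ]
}}

```text
time: 16.15
tool_pos: [0.5239, 0.112, 0.172]
tool_rot: [0.704, -0.075, 0.703, 0.075]
contact_force: [-1.4, -0.6, 6.8]
gripper_width: -0.002
```

Request:
{"fn": "play_rows", "kwargs": {
  "motion": [
    [1,[0,0,-0.0006],0],
    [1,[0,0,-0.0012],0],
    [1,[0,0,-0.0016],0]
  ]
}}

```text
time: 16.45
tool_pos: [0.5242, 0.1121, 0.1717]
tool_rot: [0.704, -0.075, 0.702, 0.075]
contact_force: [-4.5, -0.4, 10.2]
gripper_width: 0.002
```

Request:
{"fn": "play_rows", "kwargs": {
  "motion": [
    [1,[0.003,0.0006,0],0],
    [1,[0.007,0.0015,0],0],
    [1,[0.011,0.0023,0],0],
    [1,[0.016,0.0034,0],0],
    [1,[0.0205,0.0043,0],0]
  ]
}}

```text
time: 16.95
tool_pos: [0.5453, 0.1166, 0.171]
tool_rot: [0.704, -0.075, 0.702, 0.075]
contact_force: [-1.9, -0.9, 2.9]
gripper_width: 0.004
```

Request:
{"fn": "play_rows", "kwargs": {
  "motion": [
    [1,[0,0,0.002],0],
    [1,[0,0,0.007],0],
    [1,[0,-0.01,0.012],0],
    [1,[-0.004,-0.025,0.018],0],
    [1,[-0.008,-0.035,0.025],0]
  ]
}}

```text
time: 17.45
tool_pos: [0.5352, 0.0799, 0.1942]
tool_rot: [0.703, -0.075, 0.704, 0.074]
contact_force: [-0.3, 0.3, -0.7]
gripper_width: 0.0
```

```bash
python3 see.py a6 60 260 260 390
```

```text
17.5 [0.5357 0.0789 0.1959] [ 2.2 -0.1  1.2]
```

View pics/a6.png

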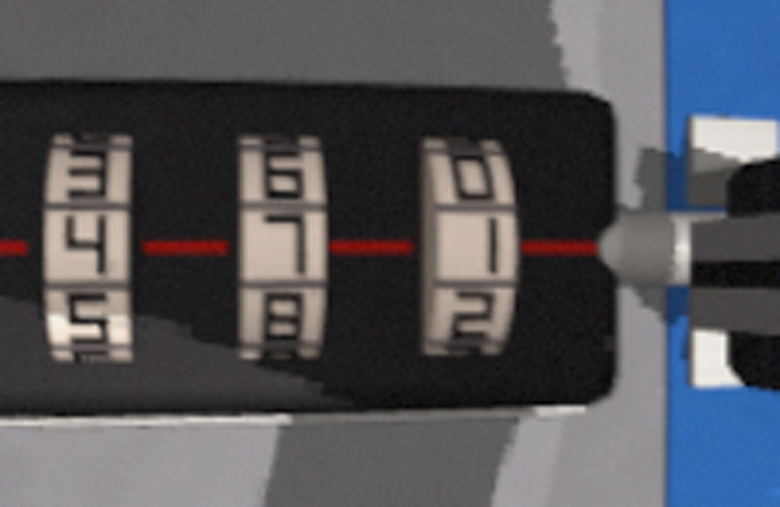

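Request:
{"fn": "play_rows", "kwargs": {
  "motion": [
    [1,[-0.003,0.015,0],0],
    [1,[-0.008,0.0317,-0.004],0],
    [1,[-0.008,0.0317,-0.012],0],
    [1,[-0.008,0.0317,-0.018],0],
    [1,[-0.008,0.0317,-0.019],0]
  ]
}}

```text
time: 18.0
tool_pos: [0.5271, 0.1131, 0.1735]
tool_rot: [0.702, -0.075, 0.704, 0.075]
contact_force: [-1.3, 0.1, 0.0]
gripper_width: -0.002
```

Request:
{"fn": "play_rows", "kwargs": {
  "motion": [
    [1,[0,0,-0.001],0],
    [1,[0,0,-0.002],0],
    [1,[0,0,-0.0028],0],
    [1,[0,0,-0.0036],0],
    [1,[0,0,-0.0044],0]
  ]
}}

```text
time: 18.5
tool_pos: [0.5286, 0.113, 0.1722]
tool_rot: [0.704, -0.075, 0.703, 0.075]
contact_force: [-1.5, -0.9, 8.4]
gripper_width: 0.003
```

Request:
{"fn": "play_rows", "kwargs": {
  "motion": [
    [1,[0,0,-0.0005],0],
    [1,[0,0,-0.001],0]
  ]
}}

```text
time: 18.7
tool_pos: [0.5288, 0.113, 0.1721]
tool_rot: [0.704, -0.075, 0.702, 0.075]
contact_force: [-4.6, -1.1, 9.4]
gripper_width: 0.003
```

Request:
{"fn": "play_rows", "kwargs": {
  "motion": [
    [1,[0.002,0.0004,-0.0002],0],
    [1,[0.005,0.0011,-0.0003],0],
    [1,[0.008,0.0017,-0.0003],0],
    [1,[0.0108,0.0023,-0.0003],0],
    [1,[0.0108,0.0023,-0.0003],0]
  ]
}}

```text
time: 19.2
tool_pos: [0.5402, 0.1155, 0.172]
tool_rot: [0.704, -0.075, 0.702, 0.075]
contact_force: [-0.9, -0.6, 8.8]
gripper_width: -0.003
```

Request:
{"fn": "play_rows", "kwargs": {
  "motion": [
    [1,[0,0,0.002],0],
    [1,[0,0,0.007],0],
    [1,[0,-0.01,0.012],0],
    [1,[0,-0.025,0.018],0],
    [1,[0,-0.035,0.025],0]
  ]
}}

```text
time: 19.7
tool_pos: [0.5386, 0.0789, 0.1946]
tool_rot: [0.703, -0.075, 0.703, 0.074]
contact_force: [0.4, -0.7, -0.2]
gripper_width: -0.001
```

```bash
python3 see.py a7 0 260 250 400
```

```text
19.75 [0.5395 0.0778 0.1963] [ 0.5 -0.7  0.3]
```

View pics/a7.png

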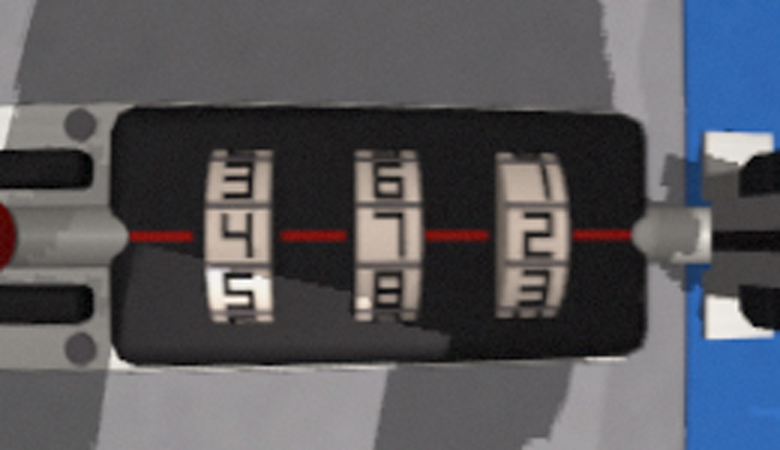

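Request:
{"fn": "play_rows", "kwargs": {
  "motion": [
    [1,[-0.006,0.03,0.002],0],
    [1,[-0.012,0.06,0.002],0],
    [1,[-0.018,0.09,0.002],0],
    [1,[-0.0216,0.1091,0.0],0],
    [1,[-0.0216,0.1091,-0.006],0]
  ]
}}

```text
time: 20.25
tool_pos: [0.5172, 0.191, 0.1892]
tool_rot: [0.704, -0.075, 0.702, 0.076]
contact_force: [-0.1, -0.3, 0.6]
gripper_width: 0.002
```

Request:
{"fn": "play_rows", "kwargs": {
  "motion": [
    [1,[0,0,-0.003],0],
    [1,[0,0,-0.005],0],
    [1,[0,0,-0.005],0]
  ]
}}

```text
time: 20.55
tool_pos: [0.5171, 0.1885, 0.1829]
tool_rot: [0.703, -0.074, 0.703, 0.074]
contact_force: [-0.6, 0.0, 0.1]
gripper_width: 0.001
```

```bash
python3 see.py b1 60 280 230 410
```

```text
20.6 [0.5173 0.1886 0.1831] [-0.1 -0.1  0.1]
```

View pics/b1.png

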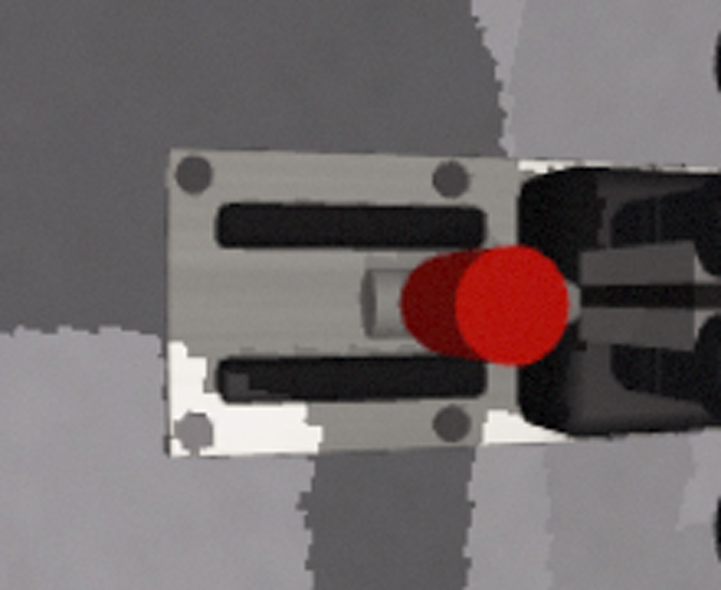

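Request:
{"fn": "play_rows", "kwargs": {
  "motion": [
    [1,[-0.0015,0.004,0],0],
    [1,[-0.0025,0.008,0],0],
    [1,[-0.003,0.0115,0],0],
    [1,[-0.0037,0.0145,0],0],
    [1,[-0.0043,0.0175,0],0]
  ]
}}

```text
time: 21.1
tool_pos: [0.5128, 0.2071, 0.1836]
tool_rot: [0.703, -0.075, 0.703, 0.075]
contact_force: [-0.8, -2.9, 0.2]
gripper_width: -0.002
```

Request:
{"fn": "play_rows", "kwargs": {
  "motion": [
    [1,[-0.0006,0.003,0],0],
    [1,[-0.0012,0.006,0],0],
    [1,[-0.0018,0.009,0],0],
    [1,[-0.0023,0.0115,0],0],
    [1,[-0.0028,0.0135,0],0]
  ]
}}

```text
time: 21.6
tool_pos: [0.5101, 0.2205, 0.1834]
tool_rot: [0.703, -0.075, 0.703, 0.075]
contact_force: [0.6, -8.3, 2.3]
gripper_width: 0.002
```

Request:
{"fn": "play_rows", "kwargs": {
  "motion": [
    [1,[-0.0002,0.001,0],0],
    [1,[-0.0003,0.0015,0],0]
  ]
}}

```text
time: 21.8
tool_pos: [0.5101, 0.2205, 0.1834]
tool_rot: [0.703, -0.076, 0.703, 0.073]
contact_force: [-0.1, -9.4, 2.4]
gripper_width: 0.001
```

```bash
python3 see.py b2 60 280 230 410
```

```text
21.85 [0.5101 0.2205 0.1835] [ 0.7 -8.4  2.1]
```

View pics/b2.png

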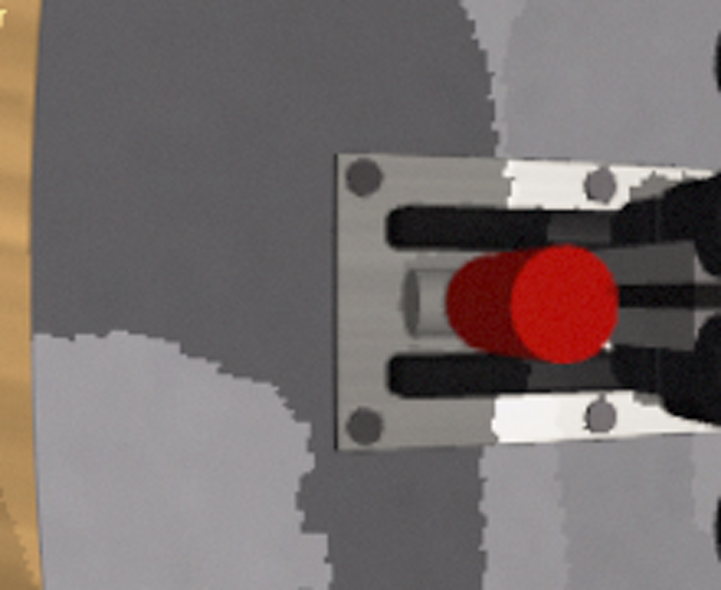

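Request:
{"fn": "play_rows", "kwargs": {
  "motion": [
    [1,[-0.0002,0.001,0],0],
    [1,[-0.0004,0.002,0],0],
    [1,[-0.0004,0.002,0],0]
  ]
}}

```text
time: 22.15
tool_pos: [0.5101, 0.2207, 0.1834]
tool_rot: [0.703, -0.077, 0.703, 0.072]
contact_force: [0.8, -14.8, 2.8]
gripper_width: -0.002
```

Request:
{"fn": "play_rows", "kwargs": {
  "motion": [
    [1,[0.0008,-0.004,0],0],
    [1,[0.002,-0.009,0],0],
    [1,[0.003,-0.013,0.005],0],
    [1,[0.008,-0.05,0.03],0],
    [1,[0.015,-0.09,0.06],0]
  ]
}}

```text
time: 22.65
tool_pos: [0.5232, 0.1345, 0.2424]
tool_rot: [0.702, -0.076, 0.704, 0.076]
contact_force: [1.5, 0.4, 0.5]
gripper_width: 0.001
```

Request:
{"fn": "play_rows", "kwargs": {
  "motion": [
    [1,[0.006,-0.03,0.04],0],
    [1,[0.006,-0.03,0.04],0],
    [1,[0.006,-0.03,0.04],0],
    [1,[0.006,-0.03,0.04],0]
  ]
}}

```text
time: 23.05
tool_pos: [0.5297, 0.105, 0.2819]
tool_rot: [0.703, -0.075, 0.704, 0.075]
contact_force: [-0.0, 0.0, -1.5]
gripper_width: 0.0
```

Run:
```python
from h import *
s=state(); print(s["tool_pos"],s["contact_force"])
i=cams.camera_info("wrist"); im,d=cams.grab_frame("wrist"); cv2.imwrite("pics/c1.png",im[:,:,::-1])
c=im[0:240,220:420,::-1]; c=cv2.resize(c,None,fx=2.95,fy=2.95,interpolation=cv2.INTER_CUBIC); cv2.imwrite("pics/c1z.png",cv2.rotate(c,0 if 0 else cv2.ROTATE_90_COUNTERCLOCKWISE))
W=wrist_pts(i,d); a=im.astype(int); red=(a[...,0]>150)&(a[...,1]<70)&(a[...,2]<70); red[:,:250]=0;red[:,400:]=0
k=W[red&(W[...,2]>0.19)]; print(len(k),np.median(k,axis=0),"ref 0.5115,0.2165")
im,d=cams.grab_frame("top"); cv2.imwrite("pics/top1.png",cv2.resize(im[120:280,190:430,::-1],None,fx=3.3,fy=3.3,interpolation=cv2.INTER_CUBIC))
```

```text
[0.5296937  0.10499134 0.28193019] [-0.0108592   0.01886659 -1.46777216]
344 [0.50572388 0.23960402 0.20060622] ref 0.5115,0.2165
```

View pics/c1z.png

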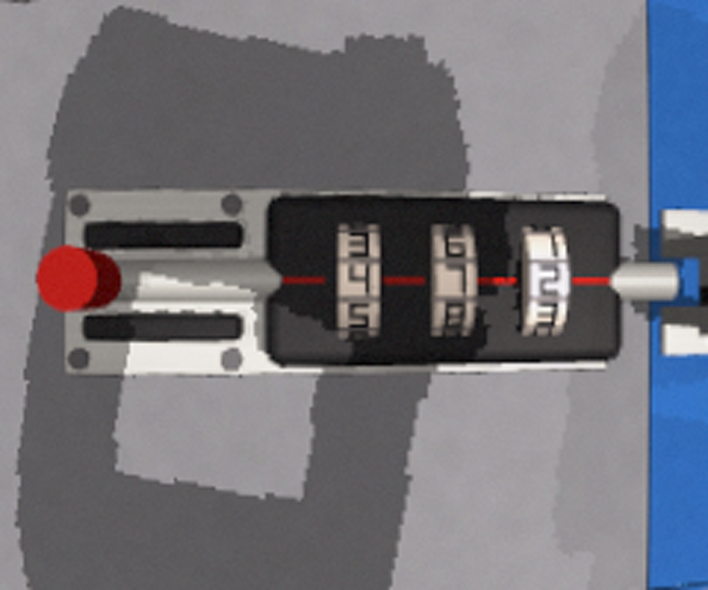

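View pics/top1.png

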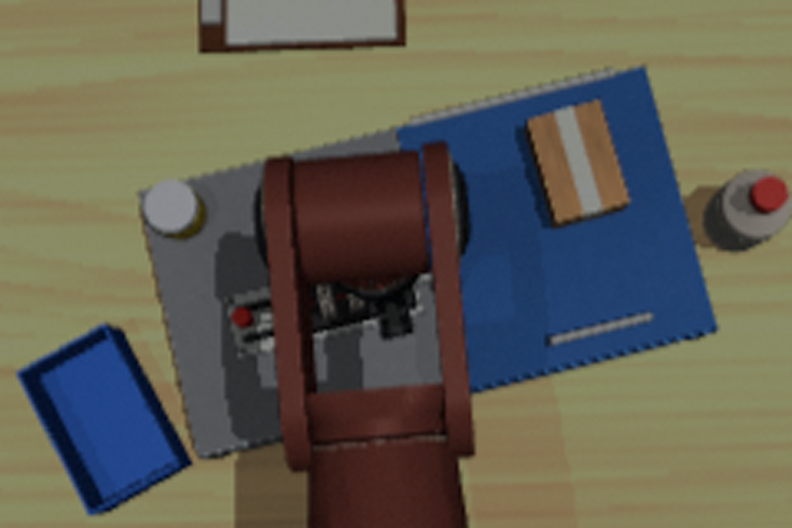

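Run:
```python
from h import *
def kn(W,im):
    a=im.astype(int); red=(a[...,0]>120)&(a[...,1]<60)&(a[...,2]<60); red[:,:250]=0;red[:,400:]=0
    k=W[red&(W[...,2]>0.197)][:,:2]; y=0.212; q=k@np.array([[np.cos(y),-np.sin(y)],[np.sin(y),np.cos(y)]])
    print(len(k),((q.max(0)+q.min(0))/2).round(4),q.mean(0).round(4),np.ptp(q,axis=0).round(4)); return q
z=np.load("w1.npz"); a=kn(z["W"],z["im"])
i=cams.camera_info("wrist"); im,d=cams.grab_frame("wrist"); b=kn(wrist_pts(i,d),im); s=state(); print(s["tool_pos"],s["time"])
```

```text
331 [0.545  0.0837] [0.5456 0.1026] [0.0149 0.0535]
354 [0.5446 0.1003] [0.5447 0.1269] [0.015  0.0699]
[0.52944065 0.10525162 0.28131074] 23.2
```

Run:
```python
from h import *
y=0.212; Q=np.array([[np.cos(y),-np.sin(y)],[np.sin(y),np.cos(y)]])
def an(W,im,lo,hi):
    q=np.concatenate([W[...,:2]@Q,W[...,2:]],-1); a=im.astype(int)
    red=(a[...,0]>120)&(a[...,1]<60)&(a[...,2]<60)&(abs(W[...,2]-0.201)<0.004)
    red[:,:250]=0;red[:,400:]=0; n,l,st,_=cv2.connectedComponentsWithStats(red.astype(np.uint8)); k=1+np.argmax(st[1:,4]); K=q[l==k]
    m=(abs(q[...,0]-0.546)<0.012)&(abs(q[...,2]-0.1725)<0.004); ys=q[m][:,1]
    h,e=np.histogram(ys,bins=np.arange(-0.02,0.12,0.001)); 
    c=[]
    for g in (0.05,0.025,-0.001):
        v=ys[abs(ys-g)<0.011]; 
        for _ in range(5): v=ys[abs(ys-np.mean(v))<0.0075]
        c.append(round(float(v.mean()),4))
    print("knob",K[:,1].min(),K[:,1].max(),np.median(K[:,1]),"dials",c, "knob-mid",((K[:,1].min()+K[:,1].max())/2-np.mean(c)))
z=np.load("w1.npz"); an(z["W"],z["im"],0,0)
i=cams.camera_info("wrist"); im,d=cams.grab_frame("wrist"); an(wrist_pts(i,d),im,0,0)
```

```text
knob 0.09522440621208639 0.11039212365007377 0.10311128899070089 dials [0.0529, 0.026, -0.0006] knob-mid 0.07670826493108009
knob 0.11992766777717942 0.1353281414928225 0.12763406535305716 dials [0.0533, 0.0263, -0.0008] knob-mid 0.10136123796833428
```

```bash
python3 -c "
from plant import workorder,state
print(workorder.job_done(), state()['time'])"
```

```text
the job is handed in; nothing more can be done
the job is handed in; nothing more can be done
```

The dials stand at 4 - 7 - 2, the bolt is drawn back to its stop, and the job is handed in at about 23.3 s of the 64 s allowed.

- **Dials:** I rolled each dial by rubbing the shut fingertips over its crest. The pressure I read was mostly 7 to 12 N, with a highest reading of 12.4 N. The wrist image after the bolt was drawn shows 4 - 7 - 2 at the red line.
- **Bolt:** I pushed the red knob left until it met a hard stop; another 2 mm of command moved it only 0.2 mm and the force reached 14.8 N. Measured against the dials, the knob had moved 24.7 mm of the nominal 25 mm. Direct readings of the knob alone gave about 24.2 to 24.5 mm, within camera noise.
- **Surroundings:** The last top picture shows the carton, tin, bottle and bin apparently undisturbed, though I judged that by eye and did not measure it. The gripper is about 10 cm above the lock and touching nothing.

The middle dial started halfway between 1 and 2; it clicked into place on its first stroke.

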